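Gauge a spacer ring on a stepped taper and sort it

ROBOT

A 6-joint arm with a two-finger parallel gripper is mounted at the origin on the work surface. World frame = base frame: x ahead of the robot, y to its left, z up, the work surface at z = 0. Lengths are in mm, angles in rad, forces in N, time in s.
With the tool pointing down it reaches from about 350 to 775 mm from the base axis. Payload 7.3 kg.
Tool frame: the origin (TCP) lies midway between the tips of the shut fingers; the grasp point (between the pads) lies 19 mm behind it; x points along the fingers, y is the direction in which the jaws open and shut, and the axes are right-handed (so a half turn about x gives the same grasp; the last joint's range is limited). The gripper opens to 92 mm and grips with 3 to 60 N. Pads are 19 mm wide; open, the fingers measure 130 mm over their backs; the gripper's body (75 mm by 190 mm) begins 47 mm behind the grasp point.
Start: joints at [-1.315, 0.342, 1.524, -0, 1.275, -0.146], TCP at [205.338, -483.199, 226.741] pointing down, gripper open.
Joint ranges: [-2.53, 2.53], [-0.77, 2.02], [0.04, 2.7], [-1, 4.14], [0.28, 2.66], [-3.11, 3.11]. Speed limits (rad/s): [2.57, 2.57, 3.14, 3.14, 3.14, 3.14].

INTERFACE

Orientations are given as [roll, pitch, yaw] about the fixed x, y, z axes, in that order (R = Rz(yaw) Ry(pitch) Rx(roll)).
In Python, from plant import bot gives the robot as it stands. The module is installed in compiled form; this text tells all that it offers.
- The arm moves only by the shell command python3 -m handwheel 'ROWS' [OPENING]. ROWS is JSON, a list that holds one entry, the list of rows, each a list of 4 numbers: the shift along the tool's x, y, z in cm, then the turn about the tool's x in rad. A call has 1 to 8 rows; each row shifts and turns the commanded pose from where the row before left it, along the tool's axes as they then stand; what a row does not reach is not made up. A row lasts 1/12 s, in which the tool goes at most 41.7 mm and 7.16 degrees, less where a joint would pass 70% of its speed; a pose out of reach is approached as far as the arm can. A call is refused whole if a number of a shift passes 4.17 or a number of a turn 0.125, either way. A call with a gripper value outside its range is refused whole. OPENING is the opening, from 0 (shut) to 1 (fully open), set as the call begins (- or left out, the last holds). The fingers move at their own pace and stop on an object; the grip force is fixed at half the most. Time passes only in rows, so rows that do not move let the fingers close. It gives the time, the measured TCP pose, the force and the opening at its end, in the units of the state.
- bot.get_obs(): the state, without advancing time (a new reading comes with each control period).
- bot.capture(name): name is "side" or "top" or "wrist"; returns (picture, depth): 384x512x3 uint8, red, green, blue; 384x512 float32, mm along the optical axis (not along the pixel's ray), 0 where there is no reading.
- bot.camera_model(name): a dict with "fx", "fy", "cx", "cy" (pixels), "position" and "rotation" of the camera in the world. Camera axes: x right, y down, z forward; pixel columns grow to the right and rows downward; lengths in mm; the calibration is good to about 2 mm. A picture is of the moment at which its call begins: read the wrist's pose just before it. camera_model takes no time and is no camera call; for the wrist camera it gives the pose at the moment of the call.
- bot.close_job(): hands the job in, once; it reports no verdict.
Trained networks look in the newest picture that a camera, given by its name, has taken for a name from the list of things; names that differ only in an ending like _2 or _b are one class to them, and where a whole thing is asked for, a point or a joint stands for the part that bears it (a point fixed in the world has none). Each returns a list of dicts, best first, with "conf" (0 to 1); they miss things now and then, are a little off and sometimes report something else, mostly with a low value. They report only what shows in the picture. A call takes as long as a camera call.
- bot.find_in(camera, label): "bbox" ([left, top, width, height] in pixels, round what is visible of it).
- bot.spot_point(camera, label): "point" ([column, row] in pixels: a listed point, or the origin of a listed thing).
The state is a dict: "time": time; "joint_positions": joint angles; "dq": joint speeds; "tau": joint torques, N m; "tool_pos": TCP position; "tcp_rot": TCP orientation; "contact_force": force on the tool from outside, world axes, zero at the start; "moment": the same for the moment, N m; "grip_width": finger opening in mm.
Only numpy, scipy, OpenCV 4.12 (cv2) and the standard library are available. Lean on these libraries where they do the work, as an engineer would, in place of code of your own. Each camera call takes 0.05 s, during which the arm holds its last target.

TASK

Take the black ring from the white pad, slide it level down the bore gauge's stepped taper until it is fully home, and press it there gently with about 10 newtons (within 4, and never above 20) for at least half a second. See which coloured step stopped it, lift it off and lay it flat over the pin of the nest of that colour, and let go. Leave the two rings on the grey plate and everything else alone.

Things in the scene. Friction and masses are not known exactly. Their poses are not given: they have to be found in the camera images.
- ring_a_center (a point): centre (half-way up) of one of three black spacer rings lying flat: outside diameter 56 mm, 14 mm thick, about 70 g. z is the ring's axis. The three differ only in bore (somewhere between 20 and 36 mm, to be found with the gauge). One ring lies on the white pad, the other two wait on the grey plate; which lies where varies
- ring_b_center (a point): centre (half-way up) of one of three black spacer rings lying flat: outside diameter 56 mm, 14 mm thick, about 70 g. z is the ring's axis. The three differ only in bore (somewhere between 20 and 36 mm, to be found with the gauge). One ring lies on the white pad, the other two wait on the grey plate; which lies where varies
- ring_c_center (a point): centre (half-way up) of one of three black spacer rings lying flat: outside diameter 56 mm, 14 mm thick, about 70 g. z is the ring's axis. The three differ only in bore (somewhere between 20 and 36 mm, to be found with the gauge). One ring lies on the white pad, the other two wait on the grey plate; which lies where varies
- gauge_axis (a point): foot of the bore gauge's axis, at table height, z up. On it stands a stepped taper, its tip 98 to 104 mm over the table: its height setting differs by up to 6 mm and is not measured. Down from the tip: steel nose cone 6 mm high, 6 to 18 mm across; steel neck 18 mm across; red step 25, yellow step 32, blue step 39 mm across, each beginning with a 45 degree shoulder 3.5 mm high
- gauge: the whole gauge, origin at the same point: black foot 104 mm across, 12 mm high; sleeve 52 mm across up to 38 mm. A ring stops on the first step too wide for it, its underside 16 (red), 28 (yellow) or 40 mm (blue) below the tip; narrower parts clear its bore by 1.5 mm all round; off-centre it catches too high or presses sideways. The taper is sprung: sinks from about 3 to 5 N on, 1 mm per 6 N, up to 6 mm
- in_pad_top (a point): centre of the top of the white-topped round pad that holds the ring to be gauged: 90 mm across, 6 mm thick, flat, fixed
- nest_red_top (a point): centre of the top face of the red sorting nest: a fixed round black pad with a red top, 90 mm across, 6 mm thick (this point is 6 mm over the table), with a red pin in its middle, 12 mm across and 9 mm high with a chamfered top, that stands inside the bore of a ring lying there
- nest_yellow_top (a point): centre of the top face of the yellow sorting nest: a fixed round black pad with a yellow top, 90 mm across, 6 mm thick (this point is 6 mm over the table), with a yellow pin in its middle, 12 mm across and 9 mm high with a chamfered top, that stands inside the bore of a ring lying there
- nest_blue_top (a point): centre of the top face of the blue sorting nest: a fixed round black pad with a blue top, 90 mm across, 6 mm thick (this point is 6 mm over the table), with a blue pin in its middle, 12 mm across and 9 mm high with a chamfered top, that stands inside the bore of a ring lying there
- queue_top (a point): centre of the top of the grey plate, 85 x 170 mm, 6 mm thick, fixed, where the two other rings wait; leave them there
- dropper: amber dropper bottle, 32 mm across, 75 mm tall, a bystander; origin at the centre of its underside
- lens: black lens barrel, 52 mm across, 45 mm tall, a bystander; origin at the centre of its underside
- lens_cap: grey lens cap, 52 mm across, 9 mm thick, a bystander; origin at the centre of its underside
- driver: screwdriver lying flat, 150 mm long, a bystander; origin under it
- slide_box: clear open slide box 85 x 60 x 30 mm, a bystander; origin at the centre of its underside

How it is judged:
By the outcome, as a careful person would: the job done as asked, in the order asked, and still so for the second after the job is handed in, with the robot touching nothing.
It also fails if it takes over 48 s, if anything falls off the work surface, if the arm or the gripper's body presses on something with over 40 N, if the wrist force passes 120 N, or if a joint passes its speed limit or range.

## Working session

There is one attempt and no reset: what is moved stays moved. The work goes in short steps, Python scripts to look and compute and a shell command to move; the robot and the scene stay as the last step left them, time stands still between calls to the robot, and variables do not carry over. Pictures are saved under pics/ and viewed, and the job is handed in when it is done.

```bash
mkdir -p pics; ls
cat > h.py <<'E'
import numpy as np, cv2
from plant import bot
def cam(n):
    m=bot.camera_model(n); p,d=bot.capture(n); return m,p,d
def back(m,u,v,z):
    R=np.array(m['rotation']);t=np.array(m['position'])
    r=R@np.array([(u-m['cx'])/m['fx'],(v-m['cy'])/m['fy'],1.]); s=(z-t[2])/r[2]; return t+s*r
def bd(m,d,u,v):
    R=np.array(m['rotation']);t=np.array(m['position'])
    z=d[int(round(v)),int(round(u))]; return t+R@(np.array([(u-m['cx'])/m['fx'],(v-m['cy'])/m['fy'],1.])*z)
def save(n,p): cv2.imwrite('pics/'+n+'.png',p[:,:,::-1])
E
python3 - <<'E'
from h import *
o=bot.get_obs(); print(o)
for n in ['top','side']:
    m,p,d=cam(n); save(n+'0',p); print(n,m['position'],m['fx'])
    for l,z in [('in_pad_top',6),('ring_a_center',13),('gauge_axis',0),('nest_red_top',6),('nest_yellow_top',6),('nest_blue_top',6),('queue_top',6),('dropper',0),('lens',0),('slide_box',0),('driver',0),('lens_cap',0)]:
        for q in bot.spot_point(n,l)[:3]:
            print(l,np.round(q['conf'],2),np.round(q['point'],1),np.round(back(m,*q['point'],z)[:2],1))
E
```

```text
pics
{'time': 0.0, 'joint_positions': array([-1.31500015e+00,  3.42700164e-01,  1.52500314e+00, -5.94952896e-07,
        1.27536148e+00, -1.45995208e-01]), 'dq': array([ 0.00083106,  0.00054864,  0.00068468,  0.00015486, -0.0010662 ,
        0.00021333]), 'tau': array([-1.55068297e-03, -4.31246459e+01, -2.44213986e+01,  7.15618883e-02,
        5.60708146e-02, -1.35777091e-04]), 'tool_pos': array([ 205.23357201, -482.79954816,  226.06149952]), 'tcp_rot': array([-1.71640507,  1.5693242 ,  1.82697914]), 'contact_force': array([-0.55376754,  0.92092229, -0.39810537]), 'moment': array([-0.03646545, -0.00535146,  0.0043766 ]), 'grip_width': 91.94835226927776}
top [ 546.13979194   64.4801291  1184.69223107] 464.119093484616Traceback (most recent call last):
  File "<stdin>", line 7, in <module>
  File "h.py", line 7, in back
    r=R@np.array([(u-m['cx'])/m['fx'],(v-m['cy'])/m['fy'],1.]); s=(z-t[2])/r[2]; return t+s*r
                                                                           ~^^^
IndexError: invalid index to scalar variable.
```

```bash
sed -i "s/R=np.array(m\['rotation'\])/R=RR(m['rotation'])/" h.py
cat >> h.py <<'E'
from scipy.spatial.transform import Rotation
def RR(r):
    r=np.array(r,float)
    if r.shape==(3,3): return r
    assert r.shape==(3,),r
    return Rotation.from_euler('xyz',r).as_matrix()
E
python3 - <<'E'
from h import *
for n in ['top','side']:
    m,p,d=cam(n); save(n+'0',p); print(n,m)
    for l,z in [('in_pad_top',6),('ring_a_center',13),('gauge_axis',0),('nest_red_top',6),('nest_yellow_top',6),('nest_blue_top',6),('queue_top',6)]:
        for q in bot.spot_point(n,l)[:3]:
            print(l,np.round(q['conf'],2),np.round(q['point'],1),np.round(back(m,*q['point'],z)[:2],1))
print(bot.get_obs()['time'])
E
```

```text
top {'fx': 464.119093484616, 'fy': 464.119093484616, 'cx': 256.17526589314906, 'cy': 188.49800440404843, 'position': array([ 546.13979194,   64.4801291 , 1184.69223107]), 'rotation': array([-3.08137792e+00, -2.56830541e-03, -1.58211163e+00])}
in_pad_top 0.87 [193.5 246.2] [473.  220.5]
ring_a_center 0.63 [170.3 181.3] [637.4 277.7]
gauge_axis 0.96 [272.5 233.5] [502.4  20.4]
gauge_axis 0.62 [122.7 196.8] [600.1 401.6]
nest_red_top 0.85 [356.7 256. ] [ 443.7 -191.1]
nest_yellow_top 0.8 [363.6 191.5] [ 606.5 -212.6]
nest_yellow_top 0.34 [274.8 233.3] [503.1  14.8]
nest_blue_top 0.69 [399.9 251.1] [ 454.7 -300.5]
queue_top 0.92 [185.1 182.8] [633.7 241.4]
queue_top 0.34 [347.  132.5] [ 758.4 -173.9]
side {'fx': 346.9550215642395, 'fy': 346.9550215642395, 'cx': 255.51615530995156, 'cy': 190.22365179794647, 'position': array([ 37.09070547, 628.68578625, 512.7868771 ]), 'rotation': array([-2.09454014,  0.0185166 , -2.35892208])}
in_pad_top 0.73 [250.7 251. ] [478.4 213.6]
ring_a_center 0.91 [183.4 229.9] [646.3 276.8]
gauge_axis 0.8 [298.6 209.9] [511.2   1.7]
nest_red_top 0.84 [361.  191.9] [ 434.7 -186.4]
nest_yellow_top 0.68 [184.3 232.4] [644.8 276.3]
nest_yellow_top 0.51 [317.6 166.8] [ 621.9 -235.1]
nest_blue_top 0.93 [377.5 175.5] [ 449.7 -310.7]
queue_top 0.7 [199.3 228.2] [632.  240.6]
0.9
```

View pics/top0.png

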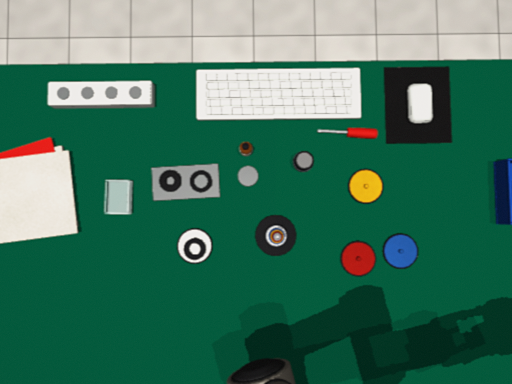

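View pics/side0.png

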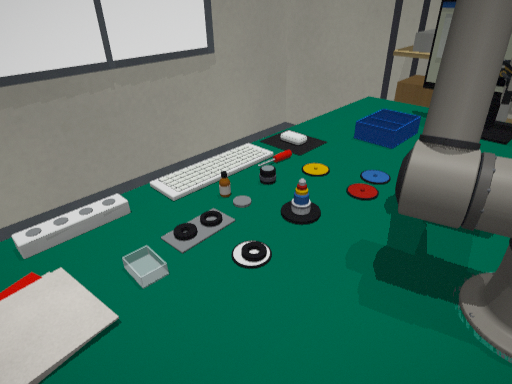

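Run:
```python
from h import *
p=cv2.imread('pics/top0.png'); m=bot.camera_model('top')
for n in ['wrist']:
    print(bot.camera_model('wrist')); 
hsv=cv2.cvtColor(p,cv2.COLOR_BGR2HSV)
def comp(mask,box,z,name):
    u0,v0,u1,v1=box
    k=np.zeros_like(mask);k[v0:v1,u0:u1]=mask[v0:v1,u0:u1]
    cs,_=cv2.findContours(k,cv2.RETR_EXTERNAL,cv2.CHAIN_APPROX_NONE)
    c=max(cs,key=cv2.contourArea)
    pts=np.array([back(m,a,b,z)[:2] for a,b in c[:,0,:].astype(float)],dtype=np.float32)
    e=cv2.fitEllipse(pts); print(name,np.round(e[0],1),np.round(e[1],1),cv2.fitEllipse(c)[0])
H,S,V=[hsv[...,i] for i in range(3)]
g=((H>60)&(H<95)&(S>150)).astype(np.uint8)
ng=1-g
for nm,b,z in [('pad',(170,222,220,272),6),('red',(336,236,380,282),6),('blue',(380,228,424,274),6),('yellow',(344,164,390,210),6),('gaugefoot',(248,208,304,262),12)]:
    comp(ng,b,z,nm)
dark=((V<70)).astype(np.uint8)
comp(dark,(180,234,208,262),20,'ring')
for nm,b,z,mk in [('redT',(336,236,380,282),6,((H<8)|(H>172))&(S>150)),('blueT',(380,228,424,274),6,(H>100)&(H<130)&(S>120)),('yelT',(344,164,390,210),6,(H>18)&(H<35)&(S>120)),('whT',(170,222,220,272),6,(V>180)&(S<50))]:
    comp((mk&(V>80)).astype(np.uint8),b,z,nm)
big=cv2.resize(p[200:280,160:320],None,fx=5,fy=5,interpolation=cv2.INTER_CUBIC); cv2.imwrite('pics/z0.png',big)
```

```text
{'fx': 288.0156678317051, 'fy': 288.0156678317051, 'cx': 255.91297918769453, 'cy': 195.13906460931742, 'position': array([ 277.80892626, -452.65242216,  386.10626657]), 'rotation': array([ 2.84510301e+00, -5.11470368e-04, -1.17000625e+00])}
pad [474.8 218.8] [86.8 87.9] (194.18446350097656, 245.51138305664062)
red [ 438.3 -193.9] [86.3 87.4] (357.859130859375, 258.1718444824219)
blue [ 455.8 -300.6] [85.7 86.6] (399.912841796875, 250.71389770507812)
yellow [ 621. -217.] [86.8 87.5] (365.19219970703125, 185.82260131835938)
gaugefoot [499.2  13.9] [ 99.9 100.2] (275.2674255371094, 234.98153686523438)
ring [468.5 216.5] [48.5 50.1] (194.36778259277344, 248.35409545898438)
redT [ 438.1 -194.2] [81.9 82.6] (357.9852600097656, 258.2588195800781)
blueT [ 455.5 -301.3] [81.6 82.1] (400.197021484375, 250.83851623535156)
yelT [ 621.1 -218.2] [80.1 81.5] (365.6439514160156, 185.7548065185547)
whT [474.8 218.7] [79.4 80.1] (194.2127227783203, 245.5216522216797)
```

View pics/z0.png

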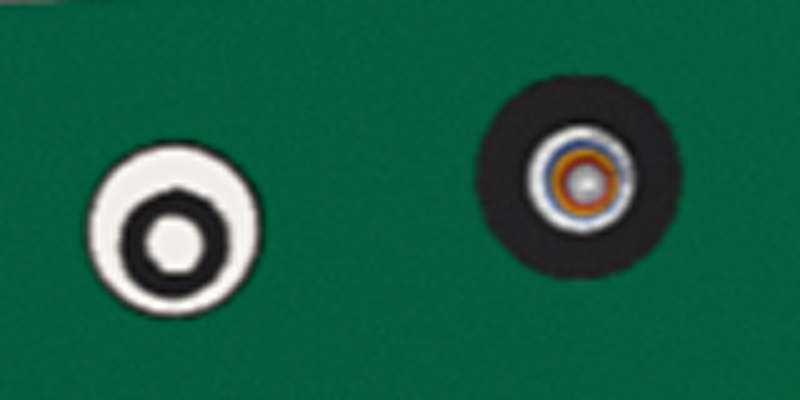

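```bash
cat >> h.py <<'E'
def obs(): return bot.get_obs()
def plan(x,y,z):
    o=obs(); R=RR(o['tcp_rot']); d=R.T@(np.array([x,y,z])-o['tool_pos'])
    print('t',round(o['time'],2),'pos',np.round(o['tool_pos'],1),'shift cm',np.round(d/10,3),'w',round(o['grip_width'],1),'F',np.round(o['contact_force'],1))
    return d
E
python3 - <<'E'
from h import *
print(np.round(RR(obs()['tcp_rot']),4))
plan(468.5,216.5,120)
E
```

```text
[[-0.000e+00  3.911e-01 -9.203e-01]
 [-1.000e-04 -9.203e-01 -3.911e-01]
 [-1.000e+00  1.000e-04  0.000e+00]]
t 0.9 pos [ 205.3 -483.2  226.8] shift cm [ 10.668 -54.104 -51.586] w 91.7 F [ 0.3  0.5 -0. ]
```

```bash
python3 -m handwheel '[[[0,-2.9,-2.8,0],[0,-2.9,-2.8,0],[0,-2.9,-2.8,0],[0,-2.9,-2.8,0],[0,-2.9,-2.8,0],[0,-2.9,-2.8,0],[0,-2.9,-2.8,0],[0,-2.9,-2.8,0]]]' 1; python3 -m handwheel '[[[0,-2.9,-2.8,0],[0,-2.9,-2.8,0],[0,-2.9,-2.8,0],[0,-2.9,-2.8,0],[0,0,0,0],[0,0,0,0]]]'
python3 - <<'E'
from h import *
plan(468.5,216.5,120)
m,p,d=cam('wrist'); save('w1',p); print(m['position'],m['rotation'])
for l in ['gauge_axis']:
  for q in bot.spot_point('wrist',l)[:3]: print(l,q['conf'],q['point'],np.round(back(m,*q['point'],0),1))
print(np.round(RR(obs()['tcp_rot']),3).tolist(), obs()['joint_positions'])
E
```

```text
time: 1.57
tool_pos: [321.0, -180.3, 227.0]
tcp_rot: [2.064, 1.57, -0.677]
contact_force: [0.6, -0.8, 0.0]
grip_width: 92.1
time: 2.07
tool_pos: [378.8, -29.5, 226.8]
tcp_rot: [1.846, 1.57, -0.887]
contact_force: [-0.7, -0.4, 0.5]
grip_width: 91.7
t 2.07 pos [378.8 -29.5 226.8] shift cm [ 10.674 -19.023 -17.989] w 91.7 F [-0.7 -0.4  0.5]
[451.05667532   1.56144031 386.14643741] [ 2.84521494e+00 -7.00851474e-04 -1.16395901e+00]
gauge_axis 0.7 [261.7, 67.2] [497.3  13.4   0. ]
[[-0.0, 0.392, -0.92], [-0.001, -0.92, -0.392], [-1.0, 0.0, 0.0]] [-2.86067036e-01  7.14613832e-02  1.87645826e+00 -6.05069726e-04
  1.19360749e+00  8.82549694e-01]
```

View pics/w1.png

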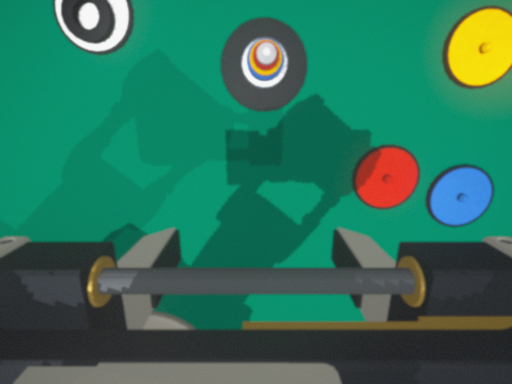

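```bash
cat >> h.py <<'E'
def fit(m,mask,box,z,name):
    u0,v0,u1,v1=box
    k=np.zeros(mask.shape,np.uint8);k[v0:v1,u0:u1]=mask[v0:v1,u0:u1]
    c=max(cv2.findContours(k,cv2.RETR_EXTERNAL,cv2.CHAIN_APPROX_NONE)[0],key=cv2.contourArea)
    pts=np.array([back(m,a,b,z)[:2] for a,b in c[:,0,:].astype(float)],dtype=np.float32)
    e=cv2.fitEllipse(pts); print(name,np.round(e[0],1),np.round(e[1],1),np.round(cv2.fitEllipse(c)[0],1)); return e
def hs(p):
    h=cv2.cvtColor(p,cv2.COLOR_RGB2HSV).astype(int); return h[...,0],h[...,1],h[...,2]
E
python3 - <<'E'
from h import *
p=cv2.imread('pics/w1.png')[:,:,::-1]; m=bot.camera_model('wrist')
H,S,V=hs(p)
ng=~((H>60)&(H<95)&(S>120))
print(p[60,230],p[100,260],p[90,330],p[110,310])
fit(m,ng,(205,8,325,118),12,'foot')
fit(m,((H<8)|(H>172))&(S>120),(340,130,424,225),6,'red')
fit(m,(H>100)&(H<130)&(S>80),(424,150,500,235),6,'blue')
fit(m,(V>150)&(S<60),(238,30,292,100),38,'sleeve')
cv2.imwrite('pics/z1.png',cv2.resize(p[20:105,210:320,::-1],None,fx=6,fy=6,interpolation=cv2.INTER_CUBIC))
E
```

```text
[72 79 79] [74 80 80] [ 10 148 111] [ 10 102  80]
foot [497.7   8.4] [100.9 101.2] [263.6  64. ]
red [ 435.3 -200.1] [83.3 83.7] [386.4 177.1]
blue [ 452.5 -307.6] [84.9 85.6] [460.3 195.5]
sleeve [498.2   8.4] [46.6 47.8] [264.4  61.8]
```

View pics/z1.png

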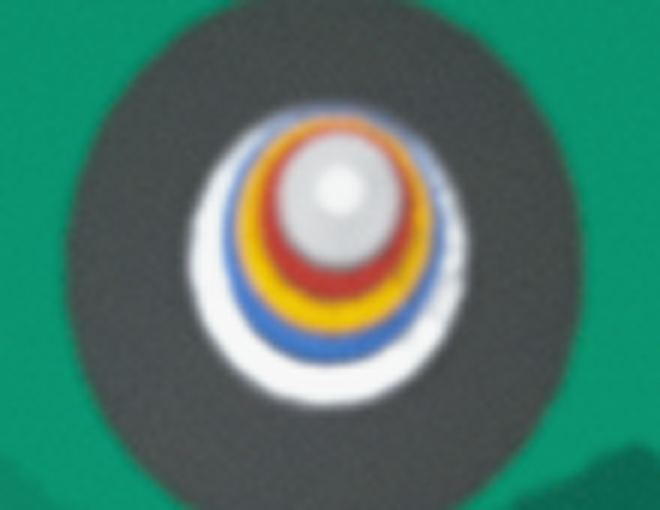

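Run:
```python
from h import *
plan(445,205,115)
m,p,d=cam('side'); save('side1',p); H,S,V=hs(p)
ng=~((H>60)&(H<95)&(S>100))
fit(m,((H<8)|(H>172))&(S>120),(335,170,390,210),6,'red')
fit(m,(H>100)&(H<130)&(S>80),(355,160,395,190),6,'blue')
fit(m,ng,(222,232,280,276),6,'pad')
```

```text
t 2.17 pos [378.4 -31.8 226.7] shift cm [ 11.157 -19.187 -15.411] w 91.4 F [0.1 0.1 0.1]
red [ 436.9 -196.3] [80.6 81.7] [362.2 190.6]
blue [ 454.5 -303. ] [80.8 83.5] [374.9 176.1]
pad [472.4 218.4] [85.8 89.3] [251.1 253.9]
```

```bash
python3 -m handwheel '[[[0,-3.2,-2.57,0],[0,-3.2,-2.57,0],[0,-3.2,-2.57,0],[0,-3.2,-2.57,0],[1,-3.2,-2.5,0],[2.5,-2.6,-2.0,0],[3.8,-0.6,-0.5,0],[3.8,0,0,0]]]'
python3 -m handwheel '[[[0,0,0,0],[0,0,0,0],[0,0,0,0]]]'
python3 - <<'E'
from h import *
plan(468.5,216.5,115)
m,p,d=cam('wrist'); save('w2',p); print(obs()['dq'].round(3))
for q in bot.spot_point('wrist','ring_a_center')[:3]: print(q['conf'],q['point'],np.round(back(m,*q['point'],13),1))
E
```

```text
time: 2.88
tool_pos: [445.9, 205.3, 115.0]
tcp_rot: [3.048, 1.567, 0.308]
contact_force: [0.4, -0.4, -0.4]
grip_width: 91.9
time: 3.13
tool_pos: [445.6, 203.7, 117.5]
tcp_rot: [2.925, 1.569, 0.183]
contact_force: [0.7, -0.1, 0.1]
grip_width: 92.0
t 3.13 pos [445.6 203.7 117.5] shift cm [ 0.256 -0.293 -2.612] w 92.0 F [ 0.7 -0.1  0.1]
[ 0.009 -0.014  0.001  0.001 -0.009  0.001]
```

View pics/w2.png

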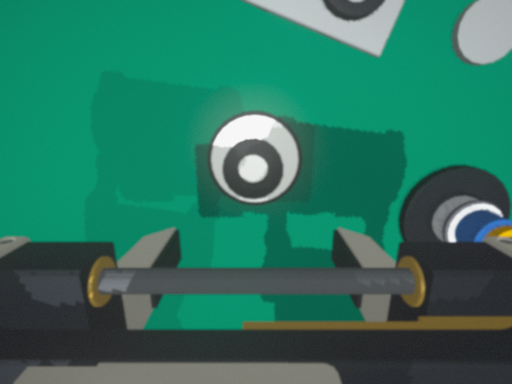

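Run:
```python
from h import *
p=cv2.imread('pics/w2.png')[:,:,::-1]; m=bot.camera_model('wrist')
H,S,V=hs(p)
ng=~((H>60)&(H<95)&(S>100))
e=fit(m,ng,(205,105,305,206),6,'pad')
a=fit(m,(V<110),(217,134,289,200),20,'ring top?')
a=fit(m,(V>150)&(S<60),(237,153,270,184),20,'bore top')
a=fit(m,(V>150)&(S<60),(237,153,270,184),6,'bore bot')
plan(468,213,115)
cv2.imwrite('pics/z2.png',cv2.resize(p[105:210,200:310,::-1],None,fx=6,fy=6,interpolation=cv2.INTER_CUBIC))
```

```text
pad [474.5 217.4] [88.7 90. ] [254.4 157.4]
ring top? [467.6 216.3] [52.9 53.3] [252.6 168.7]
bore top [468.8 216.8] [24.5 26.2] [252.6 168. ]
bore bot [466.2 215.8] [25.8 27.6] [252.6 168. ]
t 3.23 pos [445.9 204.2 118.2] shift cm [ 0.335  0.05  -2.378] w 91.7 F [-0.2  0.4 -0.5]
```

View pics/z2.png

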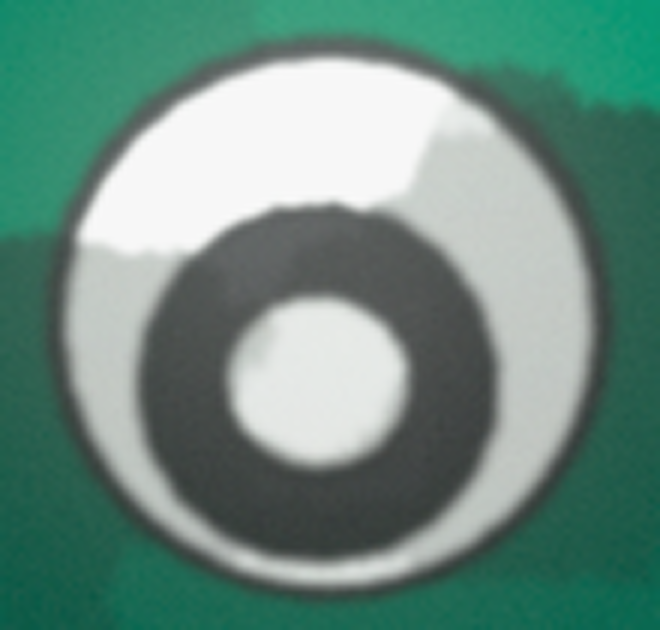

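```bash
python3 -m handwheel '[[[0,-0.28,-2.55,0],[3,0,0,0],[3,0,0,0],[2,0,0,0],[0,0,0,0],[0,0,0,0],[0,0,0,0]]]'
python3 - <<'E'
from h import *
plan(468,216.3,8.5)
m,p,d=cam('wrist'); save('w3',p); H,S,V=hs(p)
plan(468,216.3,8.5)
E
```

```text
time: 3.82
tool_pos: [468.0, 217.5, 37.9]
tcp_rot: [3.007, 1.567, 0.266]
contact_force: [-0.6, 0.5, 0.1]
grip_width: 91.9
t 3.82 pos [468.  217.5  37.9] shift cm [2.943 0.113 0.057] w 91.9 F [-0.6  0.5  0.1]
t 3.87 pos [468.  217.6  38.1] shift cm [2.955 0.118 0.067] w 91.8 F [0.6 0.1 0.3]
```

View pics/w3.png

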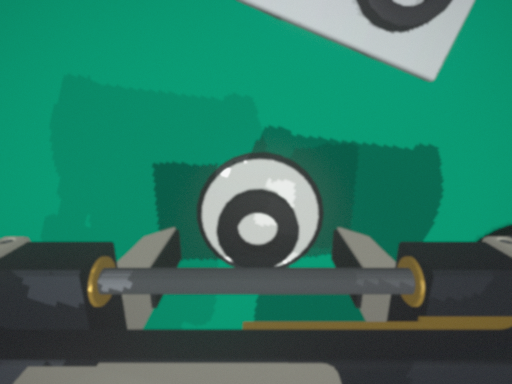

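Run:
```python
from h import *
p=cv2.imread('pics/w3.png')[:,:,::-1]; m=bot.camera_model('wrist'); H,S,V=hs(p)
a=fit(m,(V<110),(213,182,303,268),20,'ring top')
a=fit(m,(V>150)&(S<60),(232,208,282,250),20,'bore top')
a=fit(m,(V>150)&(S<60),(232,208,282,250),6,'bore bot')
R=RR(m['rotation'])
for q in (obs()['tool_pos'],):
    c=R.T@(q-m['position']); print(c[:2]/c[2]*m['fx']+[m['cx'],m['cy']])
```

```text
ring top [466.3 215.6] [58.4 59.7] [257.3 231.7]
bore top [469.8 217. ] [21.8 25.2] [257.4 228. ]
bore bot [464.3 214.6] [23.5 27.2] [257.4 228. ]
[255.54702815 242.21529875]
```

```bash
python3 -m handwheel '[[[1.5,0.12,0.1,0],[1.45,0,0,0],[0,0,0,0],[0,0,0,0]]]'
python3 -m handwheel '[[[0,0,0,0],[0,0,0,0],[0,0,0,0],[0,0,0,0],[0,0,0,0],[0,0,0,0],[0,0,0,0],[0,0,0,0]]]' 0
python3 - <<'E'
from h import *
plan(467.5,216.,8.5)
E
```

```text
time: 4.2
tool_pos: [466.6, 216.0, 7.4]
tcp_rot: [2.957, 1.569, 0.218]
contact_force: [0.7, 0.5, 0.3]
grip_width: 91.6
time: 4.87
tool_pos: [466.0, 215.8, 6.4]
tcp_rot: [2.352, 1.571, -0.387]
contact_force: [-0.1, -0.2, 2.3]
grip_width: 55.0
t 4.87 pos [466.  215.8   6.4] shift cm [-0.213  0.046 -0.146] w 55.0 F [-0.1 -0.2  2.3]
```

```bash
python3 -m handwheel '[[[-1,0,0,0],[-3,0,0,0],[-4,0,0,0],[-4,0,0,0],[-3,0,0,0],[0,0,0,0],[0,0,0,0],[0,0,0,0]]]'
python3 - <<'E'
from h import *
plan(499.2,12.5,150)
m,p,d=cam('wrist'); save('w4',p); 
cv2.imwrite('pics/z4.png',cv2.resize(p[170:280,190:330,::-1],None,fx=5,fy=5,interpolation=cv2.INTER_CUBIC))
m,p,d=cam('top');save('top4',p)
H,S,V=hs(p)
ng=~((H>60)&(H<95)&(S>150))
fit(m,ng,(248,208,304,262),12,'foot')
plan(499.2,12.5,150)
E
```

```text
time: 5.53
tool_pos: [465.1, 215.6, 155.7]
tcp_rot: [-0.058, 1.569, -2.798]
contact_force: [-1.2, -0.2, -1.7]
grip_width: 55.0
t 5.53 pos [465.1 215.6 155.7] shift cm [ 0.574 20.028  4.808] w 55.0 F [-1.2 -0.2 -1.7]
foot [499.2  14. ] [100.  100.4] [275.2 235. ]
t 5.63 pos [464.8 215.5 154.7] shift cm [ 0.48  20.03   4.773] w 55.3 F [-0.8  0.4 -0.9]
```

View pics/z4.png

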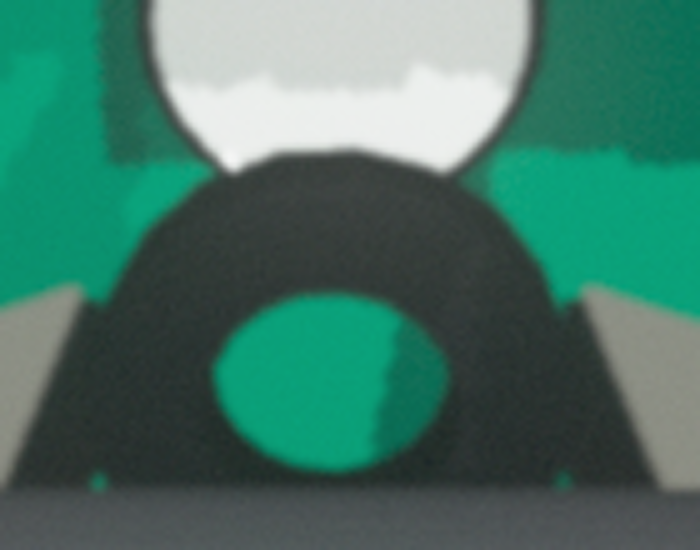

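View pics/w4.png

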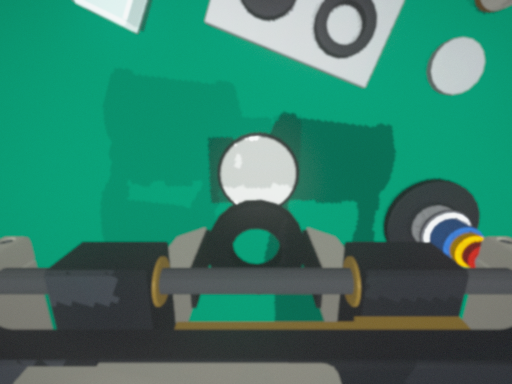

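```bash
cat >> h.py <<'E'
def proj(m,P):
    R=RR(m['rotation']); c=(np.atleast_2d(P)-m['position'])@R; return c[:,:2]/c[:,2:]*m['fx']+[m['cx'],m['cy']]
th=np.linspace(0,2*np.pi,180)
def circ(c,r,z): return np.c_[c[0]+r*np.cos(th),c[1]+r*np.sin(th),np.full(th.shape,z)]
E
python3 - <<'E'
from h import *
from scipy.optimize import least_squares
p=cv2.imread('pics/w4.png')[:,:,::-1]; m=bot.camera_model('wrist'); H,S,V=hs(p)
o=obs();T=o['tool_pos'];print(T)
k=((H>60)&(H<95)&(S>120)).astype(np.uint8); b=np.zeros_like(k); b[222:266,225:287]=k[222:266,225:287]
c=max(cv2.findContours(b,cv2.RETR_EXTERNAL,cv2.CHAIN_APPROX_NONE)[0],key=cv2.contourArea)
mom=cv2.moments(c); cen=np.array([mom['m10']/mom['m00'],mom['m01']/mom['m00']]); A=cv2.contourArea(c); print(cen,A,cv2.boundingRect(c))
def hole(x,y,r,zb):
    M=[]
    for z in (zb,zb+14):
        q=np.zeros((384*4,512*4),np.uint8); cv2.fillPoly(q,[np.round(proj(m,circ((x,y),r,z))*4).astype(np.int32)],1); M.append(q)
    h=M[0]&M[1]; mm=cv2.moments(h,True); return np.array([mm['m10']/mm['m00']/4,mm['m01']/mm['m00']/4]),mm['m00']/16
for zb in (T[2]-1,T[2]+1):
    x,y,r=T[0],T[1],14.
    for i in range(25):
        h,a=hole(x,y,r,zb); e=cen-h
        g=np.array([hole(x+2,y,r,zb)[0]-h,hole(x,y+2,r,zb)[0]-h]).T/2
        dx=np.linalg.solve(g,e); x+=dx[0]*.8;y+=dx[1]*.8; r*= (A/a)**.25
    R=RR(o['tcp_rot']); print(zb,x,y,r,'tool offset',R.T@(np.array([x,y,T[2]])-T))
    top=proj(m,circ((x,y),28,zb+14)); print('outer top edge apex row',top[:,1].min(),top[top[:,1].argmin(),0])
E
```

```text
[464.81659725 215.52177348 154.70375636]
[255.4648318  246.00076453] 1308.0 (232, 228, 48, 37)
153.70375636336425 464.4907979927289 215.4078701252507 15.066304947362603 tool offset [ 0.00118888 -0.02257098  0.34439551]
outer top edge apex row 206.45518643119019 256.19150844344875
155.70375636336425 465.43992867893627 215.81359171712126 14.912982130015065 tool offset [-0.00235239 -0.02482614 -0.68780672]
outer top edge apex row 205.87344659825735 256.1896551186205
```

```bash
python3 -m handwheel '[[[0,3.5,0.8,0],[0,4.0,0.97,0],[0,4.0,0.97,0],[0,4.0,0.97,0],[0,3,0.7,0],[0,1.5,0.36,0],[0,0,0,0],[0,0,0,0]]]'
python3 -m handwheel '[[[0,0,0,0],[0,0,0,0]]]'
python3 - <<'E'
from h import *
plan(499.2,13.5,115)
m,p,d=cam('wrist'); save('w5',p); 
cv2.imwrite('pics/z5.png',cv2.resize(p[150:280,180:340,::-1],None,fx=5,fy=4.6,interpolation=cv2.INTER_CUBIC))
E
```

```text
time: 6.3
tool_pos: [499.5, 12.7, 154.9]
tcp_rot: [-0.612, 1.568, 2.929]
contact_force: [0.1, 0.5, -0.6]
grip_width: 55.1
time: 6.47
tool_pos: [499.7, 14.4, 155.7]
tcp_rot: [-0.663, 1.569, 2.882]
contact_force: [0.7, -0.4, -0.8]
grip_width: 55.1
t 6.47 pos [499.7  14.4 155.7] shift cm [4.07  0.062 0.077] w 55.1 F [ 0.7 -0.4 -0.8]
```

View pics/z5.png

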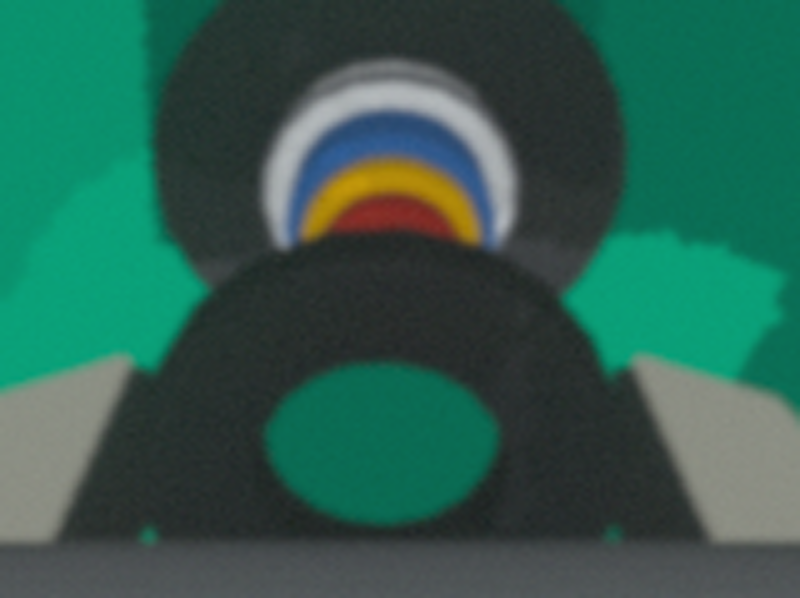

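Run:
```python
from h import *
from scipy.optimize import least_squares
p=cv2.imread('pics/w5.png')[:,:,::-1]; m=bot.camera_model('wrist'); H,S,V=hs(p)
T=obs()['tool_pos'];R=RR(obs()['tcp_rot'])
def edge(mask,cols,rows,z,r,name):
    pts=[]
    for u in cols:
        v=np.where(mask[rows[0]:rows[1],u])[0]
        if len(v): pts.append(back(m,u,rows[0]+v[0]-.5,z)[:2])
    pts=np.array(pts); f=least_squares(lambda q:np.hypot(*(pts-q[:2]).T)-q[2],[500,12,r],loss='soft_l1')
    f2=least_squares(lambda q:np.hypot(*(pts-q[:2]).T)-r,[500,12],loss='soft_l1')
    print(name,f.x.round(1),f2.x.round(1),'tool off from TCP',(R.T@(np.r_[f2.x[:2],T[2]]-T)).round(1))
green=(H>60)&(H<95)&(S>100)
edge(~green,range(222,295,3),(110,200),12,52,'foot')
edge((V>130)&(S<60),range(237,280,3),(155,200),38,26,'sleeve')
print(p[163:180,258].tolist()[:10])
edge((H>98)&(H<125)&(S>90),range(244,274,2),(165,210),60,19.5,'blue, z?')
print(p[140,180],p[130,250])
m2,p2,d2=cam('top'); save('top5',p2)
cv2.imwrite('pics/z5t.png',cv2.resize(p2[190:290,220:330,::-1],None,fx=5,fy=5,interpolation=cv2.INTER_CUBIC))
```

```text
foot [500.   12.1  49.5] [497.4  11. ] tool off from TCP [0.  2.1 3.6]
sleeve [499.2  12.2  24.2] [497.2  11.5] tool off from TCP [0.  1.6 3.6]
[[97, 103, 104], [115, 120, 121], [107, 113, 114], [102, 106, 110], [127, 132, 134], [156, 160, 164], [172, 177, 180], [177, 181, 185], [174, 179, 182], [160, 168, 174]]
blue, z? [502.6  13.9  18.1] [501.2  13.3] tool off from TCP [-0.   1.5 -0.8]
[ 10 148 112] [ 10 145 109]
```

View pics/z5t.png

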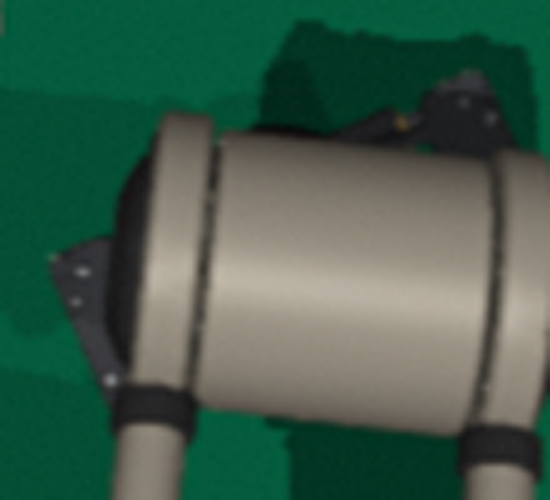

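```bash
python3 -m handwheel '[[[1,0.18,0.05,0],[2,0,0,0],[1.4,0,0,0],[0,0,0,0],[0,0,0,0],[0,0,0,0]]]'
python3 - <<'E'
from h import *
plan(499.7,12.4,110)
m,p,d=cam('wrist'); save('w6',p); 
cv2.imwrite('pics/z6.png',cv2.resize(p[190:280,190:330,::-1],None,fx=5.5,fy=5.5,interpolation=cv2.INTER_CUBIC))
plan(499.7,12.4,110)
E
```

```text
time: 7.07
tool_pos: [500.8, 11.4, 112.7]
tcp_rot: [2.487, 1.57, -0.253]
contact_force: [-0.1, 0.6, -0.9]
grip_width: 55.5
t 7.07 pos [500.8  11.4 112.7] shift cm [ 0.265 -0.135  0.067] w 55.5 F [-0.1  0.6 -0.9]
t 7.12 pos [501.1  11.4 113. ] shift cm [ 0.295 -0.149  0.085] w 55.3 F [0.4 0.3 0.4]
```

View pics/z6.png

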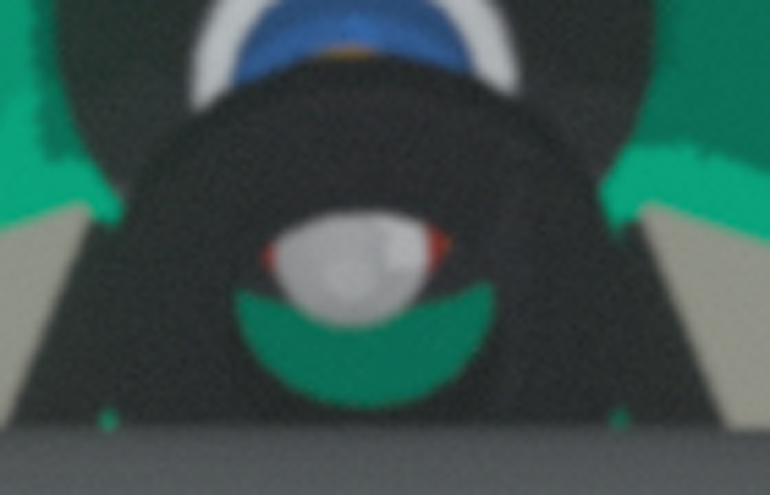

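Run:
```python
from h import *
plan(499.7,12.4,110)
m,p,d=cam('side'); save('side6',p)
cv2.imwrite('pics/z6s.png',cv2.resize(p[130:250,230:370,::-1],None,fx=5,fy=5,interpolation=cv2.INTER_CUBIC))
for z in (38,60,98,104): print(z,proj(m,[500,12.5,z]))
print(bot.get_obs()['tool_pos'],proj(m,bot.get_obs()['tool_pos']))
```

```text
t 7.12 pos [501.1  11.4 113. ] shift cm [ 0.295 -0.149  0.085] w 55.3 F [0.4 0.3 0.4]
38 [[300.00461868 200.89719451]]
60 [[300.39729658 193.57428016]]
98 [[301.09901786 180.48812271]]
104 [[301.21263602 178.36929693]]
[501.13116465  11.30180792 113.10475112] [[301.32789505 174.81868921]]
```

View pics/z6s.png

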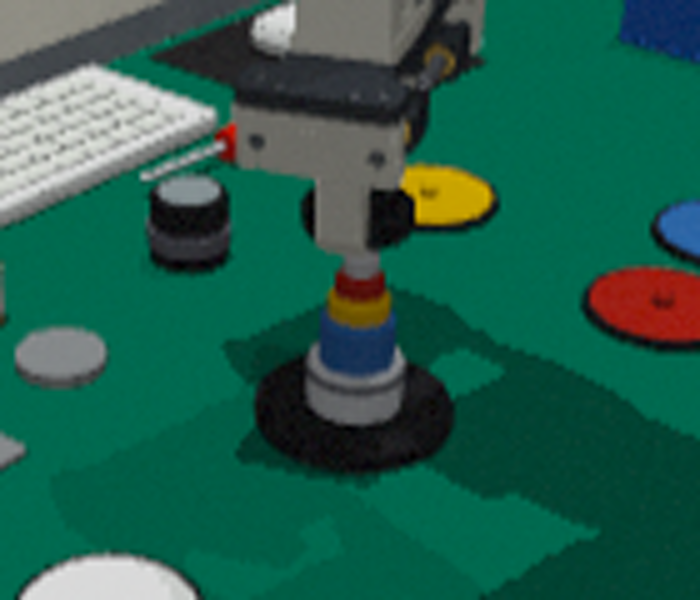

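Run:
```python
from h import *
m=bot.camera_model('side'); p=cv2.imread('pics/side6.png').astype(float)  # bgr
def cross(prof,a,b):
    # subpixel half-level crossings between neighbours a->b index range
    x=np.arange(a,b+1); y=prof[a:b+1]; h=(y[0]+y[-1])/2
    for i in range(len(y)-1):
        if (y[i]-h)*(y[i+1]-h)<=0 and y[i]!=y[i+1]: return x[i]+(h-y[i])/(y[i+1]-y[i])
for v in range(168,180): print(v,'G',p[v,288:318,1].astype(int))
for v in (186,192,196,204,207,212): print(v,'G',p[v,278:325,1].astype(int).tolist(),'R',p[v,288:315,2].astype(int).tolist())
```

```text
168 G [106 105 102  56  22 106 105 103 105 105 106 104 105 103  97  92  24  12
  15  32  32  10   6 115 147 162  96 104 104 131]
169 G [106 106  78  18  11 108 107 105 104 104 105 105 106 104  95  77  16  17
   8  23  12  13  13  13  81 160 134 120 120 150]
170 G [105 103  41  15  15 108 106 105 104 104 104 106 104 104  90  76  20  18
  13  14   4   8  21  15  17 160 160 162 160 160]
171 G [105 105  40  16  16 108 106 104 104 103 103 106 104 103  91  74  16  11
  13  12   5  18  16  22  12 160 163 163 160 161]
172 G [106 107  40  13   6 108 105 106 104 107 103 105 105 104  93  74  20  10
   5  15  10  14  22  16  17 160 163 162 162 161]
173 G [106 108  47   7  11 105 106 104 104 105 105 104 103 107  95  70  15  10
  12  15  15  12  19  13  13 151 156 155 156 157]
174 G [107 104  61  14   5 108 105 104 105 104 103 105 106 106  96  58  22  13
  18  22  19  19  20  16   7  98 117 114 127 128]
175 G [105 105  80  13  19 108 105 105 107 103 104 105 103 105  93  60  18  18
  13  11  12  13  13  16  14  16  17  22  21  19]
176 G [107 106 106  49  12 107 105 104 104 104 104 103 103 107  95  
[... 1631 characters left out ...]
, 64, 53, 42, 31, 31, 30, 41, 41, 63, 85, 99, 127, 111, 69, 22, 12, 29, 24]
207 G [95, 93, 93, 48, 25, 19, 10, 12, 13, 18, 13, 15, 15, 70, 95, 86, 70, 60, 48, 61, 67, 80, 80, 81, 78, 79, 70, 70, 61, 56, 64, 76, 67, 27, 31, 29, 28, 27, 25, 22, 18, 96, 106, 106, 106, 105, 95] R [14, 17, 18, 69, 94, 86, 70, 58, 49, 60, 65, 79, 79, 79, 74, 77, 70, 70, 60, 55, 62, 76, 66, 26, 30, 30, 31]
212 G [92, 92, 82, 23, 16, 6, 12, 20, 11, 15, 11, 18, 19, 3, 11, 68, 89, 97, 100, 100, 103, 105, 103, 102, 104, 100, 101, 99, 99, 96, 88, 44, 20, 15, 20, 16, 21, 21, 2, 17, 19, 17, 28, 65, 67, 69, 65] R [9, 18, 20, 4, 14, 68, 89, 95, 98, 97, 101, 103, 101, 100, 101, 99, 98, 97, 98, 94, 87, 42, 18, 12, 19, 17, 21]
```

```bash
python3 -m handwheel '[[[0,-0.16,0.25,0],[0,0,0,0],[0.3,0,0,0],[0,0,0,0],[0,0,0,0]]]'
python3 - <<'E'
from h import *
plan(498.5,12,110)
m,p,d=cam('wrist'); save('w7',p); 
cv2.imwrite('pics/z7.png',cv2.resize(p[190:280,190:330,::-1],None,fx=5.5,fy=5.5,interpolation=cv2.INTER_CUBIC))
o=obs();T=o['tool_pos'];R=RR(o['tcp_rot'])
m2,p2,d2=cam('side'); save('side7',p2)
for v in range(170,176): print(v,p2[v,288:318,1])
print(p2[185:188,290:312,0])
# overlay hypotheses: gauge at (498.5,12), tips 98/104 ; ring at TCP
im=cv2.resize(p[190:280,190:330,::-1],None,fx=5.5,fy=5.5,interpolation=cv2.INTER_CUBIC)
def dr(c,r,z,col):
    q=(proj(m,circ(c,r,z))-[190,190]+.5)*5.5; cv2.polylines(im,[q.astype(np.int32)],True,col,1)
dr(T,14.5,T[2],(255,0,255));dr(T,14.5,T[2]+14,(255,255,0));dr(T,28,T[2],(255,0,255))
dr((498.5,12),26,38,(0,255,255))
for h in (98,104): dr((498.5,12),3,h,(0,255,0))
cv2.imwrite('pics/z7o.png',im)
E
```

```text
time: 7.58
tool_pos: [497.5, 11.7, 109.2]
tcp_rot: [-0.111, 1.571, -2.851]
contact_force: [0.7, -0.8, -1.0]
grip_width: 55.4
t 7.58 pos [497.5  11.7 109.2] shift cm [-0.084  0.018 -0.106] w 55.4 F [ 0.7 -0.8 -1. ]
170 [106 105 106 101  52  17 106 103 106 104 101 104 104 105 105  96  90  13
  18  32  32  31  14  16  82 149 160 160 162 162]
171 [104 104 105  75  16  18 110 105 104 104 103 105 104 105 105  95  78  19
   9  16  20  11   6  15  12  83 162 162 160 161]
172 [106 108 105  35   9  13 111 103 107 106 103 103 106 106 104  92  76  14
  14  13  12  16  14  17  19  15 162 161 161 162]
173 [107 105 105  38  13   9 108 105 105 106 105 107 105 105 104  90  74  18
   5   8  12  12   8  12  20  20 155 154 155 157]
174 [105 105 105  40  19  22 106 105 105 105 105 105 105 104 104  93  76  13
  15  12  13   3  18  23  16  11 117 115 129 130]
175 [105 105 105  37  10  12 107 103 106 105 104 105 104 108 105  94  73  18
  15   8   5  15  22  17  15  11   4  26  24  19]
[[ 0  0  0  0  0  0  0 83 85 88 89 93 93 94 88 84 82  0  0  0  0  0]
 [ 0  0  0  0  0  0  0 76 84 86 90 89 93 91 88 85 80  0  0  0  0  0]
 [ 0  0  0  0  0  0 65 70 76 81 87 87 89 89 89 84 75 22  0  0  0  0]]
```

View pics/z7.png

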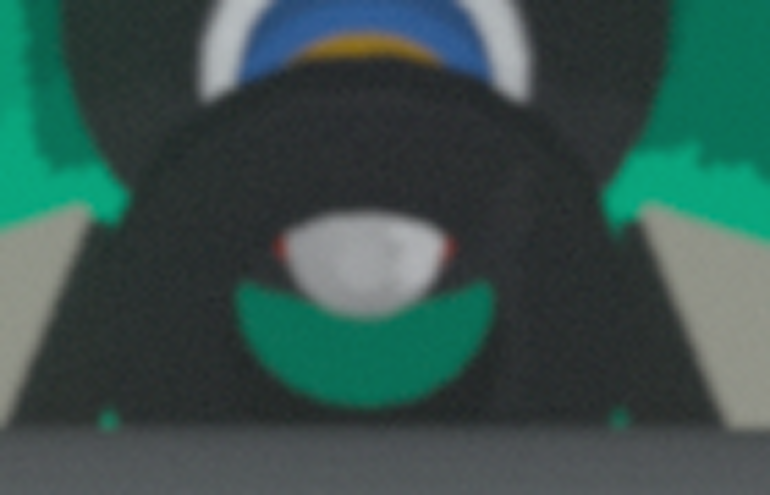

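View pics/z7o.png

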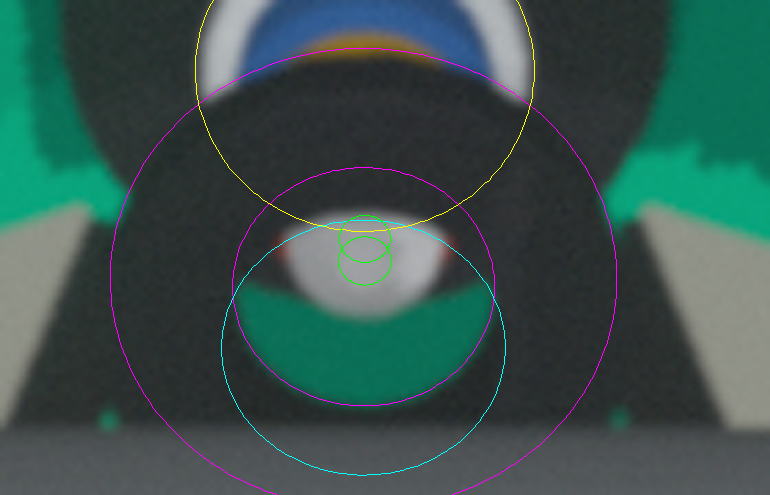

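```bash
python3 -m handwheel '[[[0.5,0,0,0],[0.5,0,0,0],[0.5,0,0,0],[0,0,0,0],[0,0,0,0],[0,0,0,0]]]'
python3 - <<'E'
from h import *
plan(498.5,12,94)
m,p,d=cam('wrist'); save('w8',p); 
cv2.imwrite('pics/z8.png',cv2.resize(p[190:280,190:330,::-1],None,fx=5.5,fy=5.5,interpolation=cv2.INTER_CUBIC))
plan(498.5,12,94)
m2,p2,d2=cam('side'); save('side8',p2)
cv2.imwrite('pics/z8s.png',cv2.resize(p2[150:220,260:345,::-1],None,fx=8,fy=8,interpolation=cv2.INTER_CUBIC))
for v in range(172,184): print(v,p2[v,284:318,1].tolist())
print(p2[187:190,290:312,0])
E
```

```text
time: 8.18
tool_pos: [497.6, 11.8, 94.1]
tcp_rot: [-0.157, 1.571, -2.897]
contact_force: [-0.8, -0.1, -0.4]
grip_width: 55.5
t 8.18 pos [497.6  11.8  94.1] shift cm [ 0.014  0.016 -0.095] w 55.5 F [-0.8 -0.1 -0.4]
t 8.23 pos [497.7  11.7  94.3] shift cm [ 0.03   0.007 -0.085] w 55.1 F [-0.8  0.5 -0.8]
172 [107, 105, 103, 107, 105, 106, 103, 106, 104, 105, 107, 107, 106, 107, 107, 104, 106, 107, 105, 106, 105, 97, 103, 107, 106, 107, 103, 152, 162, 162, 163, 162, 162, 161]
173 [105, 105, 106, 106, 106, 105, 101, 106, 104, 101, 106, 105, 105, 104, 106, 104, 105, 107, 106, 106, 106, 91, 105, 106, 107, 108, 116, 147, 149, 154, 157, 155, 159, 156]
174 [107, 106, 105, 106, 106, 104, 105, 107, 95, 69, 103, 104, 102, 102, 105, 103, 106, 106, 105, 104, 105, 96, 107, 103, 107, 105, 107, 58, 90, 100, 118, 115, 128, 130]
175 [107, 106, 106, 105, 105, 106, 105, 101, 54, 25, 104, 106, 104, 103, 106, 105, 100, 105, 108, 98, 95, 68, 94, 95, 97, 97, 36, 15, 13, 24, 21, 20, 18, 23]
176 [107, 106, 104, 106, 107, 107, 106, 75, 15, 26, 104, 105, 104, 105, 107, 106, 106, 105, 114, 96, 55, 18, 29, 32, 51, 
[... 735 characters left out ...]
5, 105, 105, 105, 105, 105, 105, 105, 93, 35, 14, 18, 11, 15, 14, 14, 11, 13, 69, 104, 105, 105, 104]
182 [108, 105, 107, 105, 105, 104, 107, 47, 18, 29, 105, 104, 106, 104, 105, 104, 105, 107, 103, 94, 33, 9, 13, 19, 11, 11, 13, 19, 13, 82, 105, 105, 105, 107]
183 [107, 107, 105, 107, 106, 107, 109, 80, 37, 36, 103, 105, 104, 105, 105, 104, 105, 105, 103, 96, 18, 10, 17, 16, 15, 14, 8, 7, 29, 90, 105, 106, 103, 107]
[[  0   0   0   0   5  58  99  88  90  89  91  92  95  80  53  52  57  28
    0   0   0   0]
 [  0   0   0   0   0  38 111  86  80  84  88  89  90  89  83  78  83  79
   10   0   0   0]
 [  0   0   0   0   0  57 114 102  88  89  84  86  82  85  90  88 105 114
   35   0   0   0]]
```

View pics/z8.png

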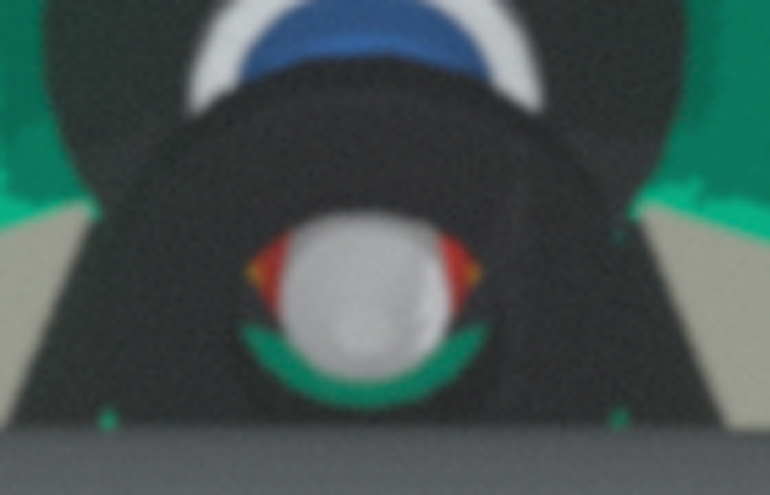

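View pics/z8s.png

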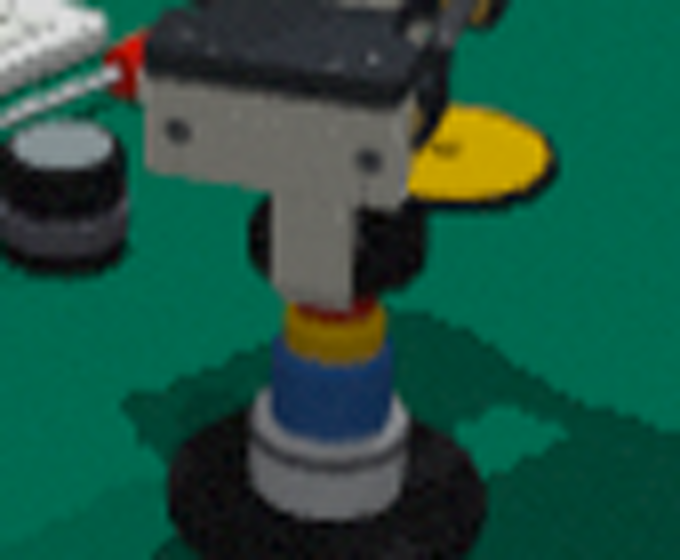

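```bash
python3 -m handwheel '[[[0.4,0,0.04,0],[0.4,0,0,0],[0.2,0,0,0],[0,0,0,0],[0,0,0,0]]]'; python3 -m handwheel '[[[0.3,0,0,0],[0,0,0,0],[0,0,0,0]]]'
python3 - <<'E'
from h import *
plan(498.5,12,80);m,p,d=cam('wrist'); save('w9',p); 
cv2.imwrite('pics/z9.png',cv2.resize(p[190:280,190:330,::-1],None,fx=5.5,fy=5.5,interpolation=cv2.INTER_CUBIC))
plan(498.5,12,80)
E
```

```text
time: 8.7
tool_pos: [497.0, 11.6, 84.0]
tcp_rot: [-0.43, 1.57, 3.113]
contact_force: [-0.4, -0.3, -1.7]
grip_width: 54.6
time: 8.95
tool_pos: [497.1, 11.6, 81.1]
tcp_rot: [-0.064, 1.571, -2.804]
contact_force: [-0.3, 0.4, -0.3]
grip_width: 54.9
t 8.95 pos [497.1  11.6  81.1] shift cm [ 0.114  0.019 -0.145] w 54.9 F [-0.3  0.4 -0.3]
t 9.0 pos [497.2  11.6  81.2] shift cm [ 0.121  0.016 -0.138] w 54.9 F [-0.2  1.  -0.5]
```

View pics/z9.png

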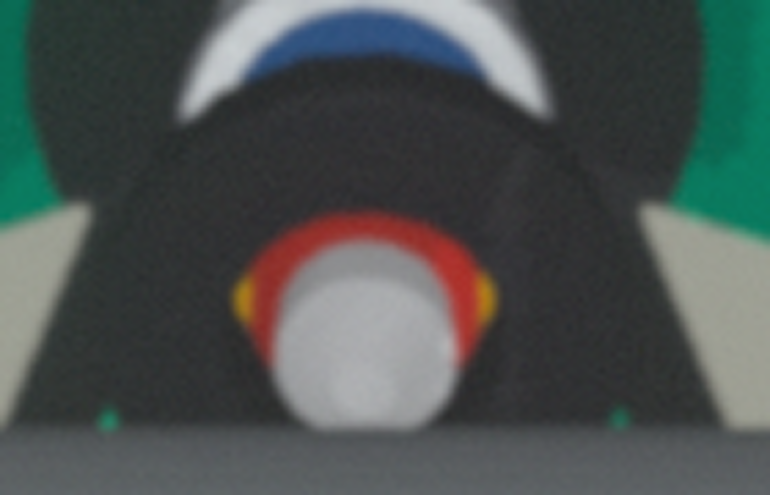

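```bash
python3 -m handwheel '[[[0.2,0,0,0],[0.2,0,0,0],[0,0,0,0],[0,0,0,0]]]'; python3 -m handwheel '[[[0.2,0,0,0],[0,0,0,0],[0,0,0,0]]]'
```

```text
time: 9.33
tool_pos: [497.1, 11.6, 77.1]
tcp_rot: [-0.277, 1.57, -3.017]
contact_force: [0.8, -0.1, -1.3]
grip_width: 55.1
time: 9.58
tool_pos: [497.5, 11.6, 75.6]
tcp_rot: [2.549, 1.57, -0.191]
contact_force: [0.6, -0.5, 3.4]
grip_width: 55.4
```

Run:
```python
from h import *
plan(498.5,12,74);m,p,d=cam('wrist'); save('w10',p); 
cv2.imwrite('pics/z10.png',cv2.resize(p[190:280,190:330,::-1],None,fx=5.5,fy=5.5,interpolation=cv2.INTER_CUBIC))
plan(498.5,12,74); print(obs()['moment'])
m2,p2,d2=cam('side'); save('side10',p2)
cv2.imwrite('pics/z10s.png',cv2.resize(p2[150:220,260:345,::-1],None,fx=8,fy=8,interpolation=cv2.INTER_CUBIC))
for v in range(180,194): print(v,p2[v,284:318,1].tolist())
```

```text
t 9.58 pos [497.5  11.6  75.6] shift cm [ 0.158  0.004 -0.11 ] w 55.4 F [ 0.6 -0.5  3.4]
t 9.63 pos [497.4  11.6  75.6] shift cm [ 0.159  0.006 -0.112] w 54.9 F [-0.4  0.   3.1]
[0.11663641 0.01094744 0.07436428]
180 [106, 102, 105, 104, 106, 106, 105, 106, 101, 99, 104, 105, 107, 107, 106, 106, 107, 106, 105, 106, 105, 97, 106, 104, 105, 107, 97, 105, 106, 104, 106, 105, 105, 105]
181 [105, 105, 104, 105, 105, 106, 106, 98, 72, 70, 105, 104, 105, 104, 104, 105, 106, 106, 107, 105, 105, 93, 106, 105, 106, 109, 83, 92, 104, 105, 106, 103, 106, 107]
182 [103, 105, 106, 105, 105, 103, 103, 77, 12, 40, 106, 105, 104, 102, 104, 102, 104, 102, 106, 103, 103, 99, 102, 105, 103, 107, 59, 33, 98, 104, 107, 106, 106, 106]
183 [105, 108, 104, 107, 103, 105, 107, 37, 16, 39, 105, 105, 104, 105, 105, 105, 105, 105, 105, 96, 95, 90, 69, 87, 92, 60, 14, 15, 51, 99, 106, 105, 106, 106]
184 [105, 104, 105, 107, 104, 106, 104, 15, 15, 42, 103, 104, 105, 105, 106, 103, 104, 103, 103, 95, 83, 64, 17, 8, 8, 19, 7, 17, 18, 83, 104, 107, 104, 103]
185 [107, 107, 106, 105, 104, 104, 106, 20, 13, 58, 104, 10
[... 653 characters left out ...]
 104, 104, 105, 98, 75, 18, 11, 11, 16, 17, 18, 8, 10, 18, 96, 99, 105, 106, 105]
190 [104, 104, 105, 106, 106, 105, 105, 75, 38, 57, 103, 105, 105, 105, 108, 104, 105, 106, 100, 77, 12, 18, 10, 15, 14, 13, 13, 16, 40, 68, 69, 97, 98, 97]
191 [107, 107, 104, 106, 105, 104, 106, 105, 76, 70, 103, 102, 105, 103, 105, 105, 103, 105, 98, 75, 17, 13, 12, 16, 16, 11, 21, 40, 67, 68, 67, 68, 66, 69]
192 [106, 104, 105, 105, 106, 107, 105, 106, 105, 103, 90, 98, 101, 101, 103, 102, 102, 104, 97, 77, 17, 17, 14, 13, 17, 23, 48, 66, 65, 67, 66, 68, 66, 70]
193 [104, 106, 107, 106, 103, 105, 104, 96, 97, 98, 67, 85, 91, 90, 92, 96, 94, 98, 95, 76, 39, 38, 46, 34, 40, 46, 66, 69, 69, 69, 65, 68, 68, 68]
```

View pics/z10.png

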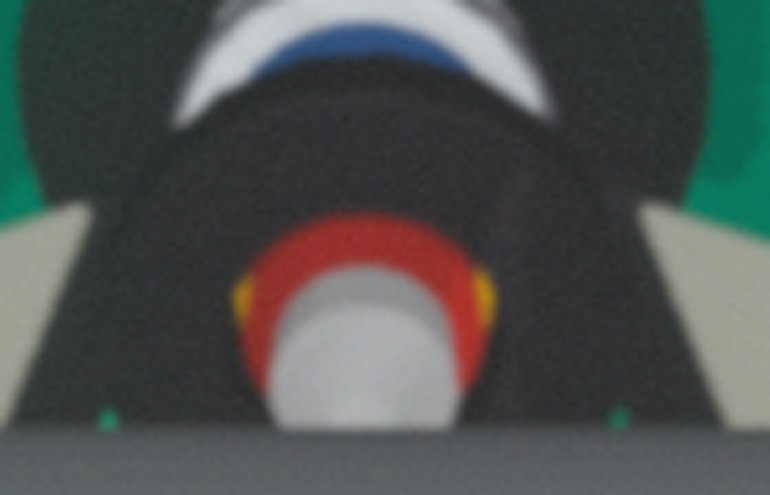

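View pics/z10s.png

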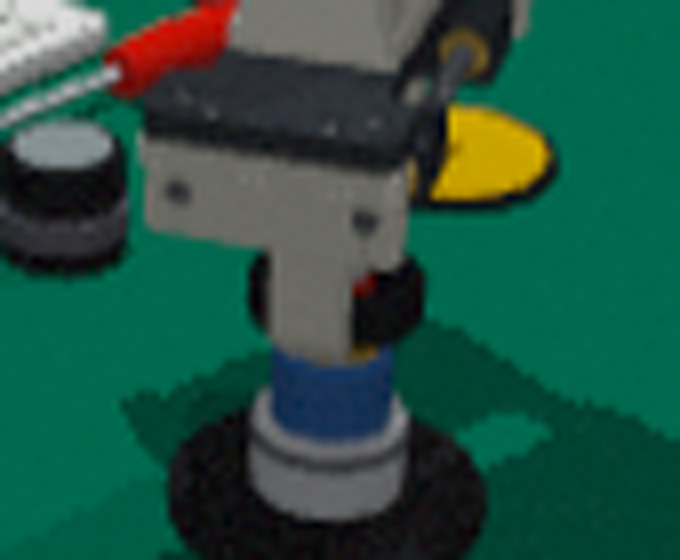

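```bash
python3 - <<'E'
from h import *
p=cv2.imread('pics/side0.png').astype(int)
for v in range(174,206): print(v,p[v,300:304].tolist())
E
python3 -m handwheel '[[[0.1,0,-0.03,0],[0,0,0,0],[0,0,0,0]]]'
```

```text
174 [[80, 107, 0], [79, 105, 0], [80, 104, 0], [78, 106, 0]]
175 [[80, 105, 0], [79, 107, 0], [78, 105, 0], [80, 107, 0]]
176 [[81, 107, 0], [78, 106, 0], [80, 106, 0], [78, 104, 0]]
177 [[78, 106, 0], [89, 111, 10], [91, 114, 19], [88, 111, 9]]
178 [[92, 112, 36], [132, 141, 108], [138, 144, 114], [133, 142, 108]]
179 [[132, 138, 112], [171, 169, 168], [179, 176, 175], [171, 168, 167]]
180 [[161, 158, 157], [169, 166, 166], [176, 174, 173], [168, 166, 165]]
181 [[160, 157, 157], [169, 166, 165], [174, 172, 171], [170, 168, 168]]
182 [[141, 139, 138], [157, 154, 152], [160, 158, 156], [159, 156, 155]]
183 [[101, 101, 99], [96, 94, 94], [101, 98, 99], [105, 103, 102]]
184 [[99, 97, 103], [100, 98, 97], [108, 105, 105], [107, 105, 105]]
185 [[73, 76, 120], [95, 90, 117], [95, 92, 118], [92, 92, 115]]
186 [[17, 24, 136], [14, 25, 141], [25, 31, 145], [17, 28, 141]]
187 [[22, 24, 124], [19, 22, 130], [20, 24, 139], [16, 23, 137]]
188 [[10, 14, 91], [12, 16, 82], [15, 19, 93], [12, 16, 91]]
189 [[13, 34, 98], [6, 21, 87], [7, 16, 93], [17, 35, 102]]
190 [[0, 95, 142], [0, 92, 136], [0, 92
[... 396 characters left out ...]
2, 91, 41]]
197 [[121, 68, 26], [134, 82, 35], [136, 84, 37], [122, 73, 33]]
198 [[96, 57, 27], [89, 50, 20], [95, 56, 23], [97, 58, 28]]
199 [[95, 54, 26], [96, 56, 22], [93, 56, 28], [94, 52, 18]]
200 [[96, 57, 26], [95, 53, 23], [97, 57, 26], [95, 53, 24]]
201 [[92, 53, 17], [95, 54, 21], [97, 57, 26], [95, 55, 22]]
202 [[94, 53, 22], [95, 55, 23], [96, 57, 26], [95, 53, 17]]
203 [[94, 54, 22], [96, 57, 24], [95, 55, 25], [95, 55, 24]]
204 [[101, 66, 40], [102, 70, 40], [103, 69, 44], [111, 83, 64]]
205 [[145, 131, 122], [149, 136, 126], [153, 140, 131], [164, 152, 144]]
time: 9.93
tool_pos: [497.6, 11.7, 74.7]
tcp_rot: [2.39, 1.57, -0.349]
contact_force: [-1.7, 0.2, 6.9]
grip_width: 55.4
```

```bash
python3 -m handwheel '[[[0.05,0,0.03,0],[0,0,0,0]]]';python3 -m handwheel '[[[0,0,0,0]]]'
```

```text
time: 10.1
tool_pos: [497.7, 11.6, 74.4]
tcp_rot: [2.624, 1.569, -0.115]
contact_force: [-1.7, 0.9, 8.5]
grip_width: 55.1
time: 10.18
tool_pos: [497.6, 11.6, 74.4]
tcp_rot: [2.62, 1.57, -0.12]
contact_force: [-1.8, 0.7, 9.0]
grip_width: 55.5
```

```bash
python3 -m handwheel '[[[0.02,0,0.03,0],[0,0,0,0],[0,0,0,0],[0,0,0,0]]]';python3 -m handwheel '[[[0,0,0,0],[0,0,0,0],[0,0,0,0],[0,0,0,0]]]';python3 -m handwheel '[[[0,0,0,0],[0,0,0,0],[0,0,0,0],[0,0,0,0]]]'
python3 - <<'E'
from h import *
m,p,d=cam('wrist'); save('w11',p); 
cv2.imwrite('pics/z11.png',cv2.resize(p[190:280,190:330,::-1],None,fx=5.5,fy=5.5,interpolation=cv2.INTER_CUBIC))
m2,p2,d2=cam('side'); save('side11',p2)
cv2.imwrite('pics/z11s.png',cv2.resize(p2[150:220,260:345,::-1],None,fx=8,fy=8,interpolation=cv2.INTER_CUBIC))
o=obs();print(o['time'],o['contact_force'],o['moment'],o['tool_pos'])
E
```

```text
time: 10.52
tool_pos: [497.6, 11.6, 74.4]
tcp_rot: [2.692, 1.569, -0.048]
contact_force: [-1.0, 1.5, 7.9]
grip_width: 55.3
time: 10.85
tool_pos: [497.6, 11.6, 74.4]
tcp_rot: [2.691, 1.569, -0.049]
contact_force: [-0.6, 1.3, 9.2]
grip_width: 54.8
time: 11.18
tool_pos: [497.6, 11.6, 74.4]
tcp_rot: [2.695, 1.569, -0.045]
contact_force: [-1.4, 1.2, 8.9]
grip_width: 55.0
11.2833 [-1.75713616  0.61125665  8.0264575 ] [ 0.22651939  0.17435922 -0.00848296] [497.56012432  11.56170477  74.40052979]
```

View pics/z11.png

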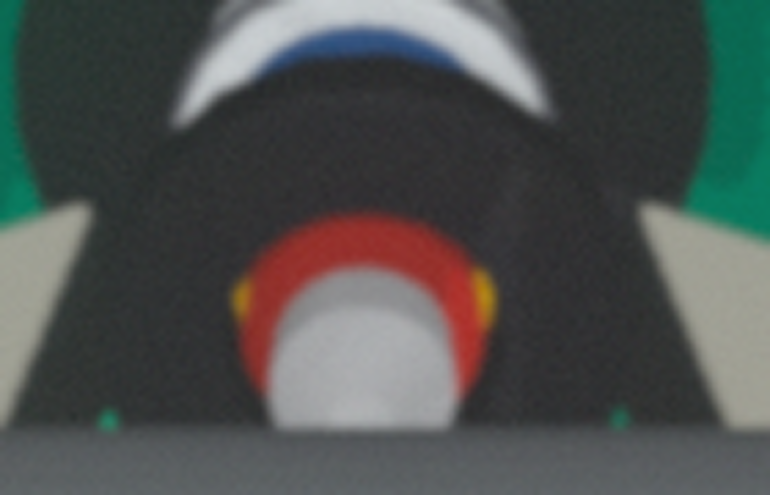

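View pics/z11s.png

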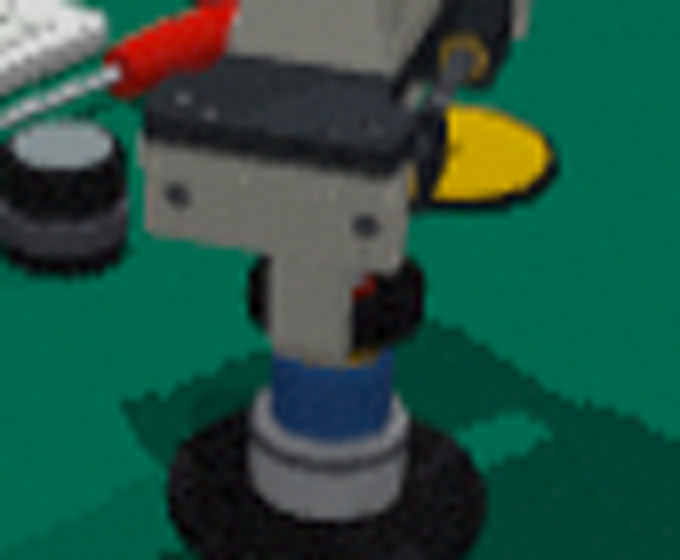

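```bash
python3 -m handwheel '[[[0.03,0,0.02,0],[0,0,0,0],[0,0,0,0],[0,0,0,0],[0,0,0,0],[0,0,0,0]]]';python3 -m handwheel '[[[0,0,0,0],[0,0,0,0]]]'
python3 - <<'E'
from h import *
m,p,d=cam('wrist')
m2=m;T=obs();print(T['contact_force'],T['tool_pos'],np.round(T['joint_positions'],2))
E
```

```text
time: 11.78
tool_pos: [497.5, 11.5, 74.2]
tcp_rot: [2.711, 1.569, -0.029]
contact_force: [-0.5, 0.5, 9.3]
grip_width: 55.3
time: 11.95
tool_pos: [497.5, 11.5, 74.2]
tcp_rot: [2.715, 1.568, -0.025]
contact_force: [-1.1, 0.9, 8.9]
grip_width: 54.9
[-0.24106018  1.74977742  9.82316216] [497.54581766  11.49765605  74.22699814] [-0.13  0.47  1.8   0.    0.87  1.04]
```

```bash
python3 -m handwheel '[[[-0.5,0,0,0],[-1,0,0,0],[-1.5,0,0,0],[-2,0,0,0],[-2.5,0,0,0],[-0.5,0,0,0],[0,0,0,0],[0,0,0,0]]]'
python3 - <<'E'
from h import *
plan(620.5,-218,150)
m,p,d=cam('wrist'); save('w12',p)
E
```

```text
time: 12.67
tool_pos: [496.3, 11.4, 152.8]
tcp_rot: [-0.317, 1.57, -3.057]
contact_force: [0.1, 0.0, -1.0]
grip_width: 55.2
t 12.67 pos [496.3  11.4 152.8] shift cm [ 0.274 25.974 -2.457] w 55.2 F [ 0.1  0.  -1. ]
```

View pics/w12.png

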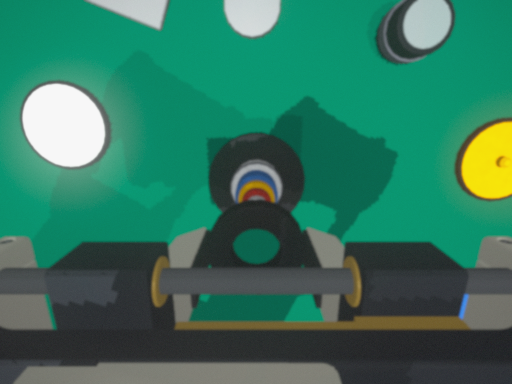

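Ring is off the gauge, held at (256,246), the yellow nest visible at right (500,160). Carry it over.

```bash
python3 -m handwheel '[[[0,3,-0.3,0],[0,4,-0.35,0],[0,4,-0.38,0],[0,4,-0.38,0],[0,4,-0.38,0],[0,4,-0.38,0],[1,2.0,-0.2,0],[2,0.9,-0.1,0]]]'; python3 -m handwheel '[[[2,0,0,0],[0,0,0,0],[0,0,0,0],[0,0,0,0]]]'
python3 - <<'E'
from h import *
plan(620.5,-218,60)
m,p,d=cam('wrist'); save('w13',p)
m,p,d=cam('side'); save('side13',p)
cv2.imwrite('pics/z13s.png',cv2.resize(p[110:210,270:390,::-1],None,fx=6,fy=6,interpolation=cv2.INTER_CUBIC))
E
```

```text
time: 13.38
tool_pos: [622.3, -221.4, 122.8]
tcp_rot: [2.091, 1.567, -0.652]
contact_force: [0.5, -0.2, -1.8]
grip_width: 54.7
time: 13.72
tool_pos: [620.8, -216.9, 103.4]
tcp_rot: [-0.79, 1.57, 2.754]
contact_force: [0.2, 0.4, -0.9]
grip_width: 55.2
t 13.72 pos [ 620.8 -216.9  103.4] shift cm [4.336 0.088 0.067] w 55.2 F [ 0.2  0.4 -0.9]
```

View pics/w13.png

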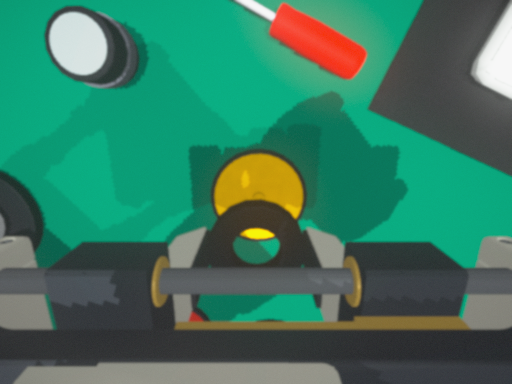

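View pics/z13s.png

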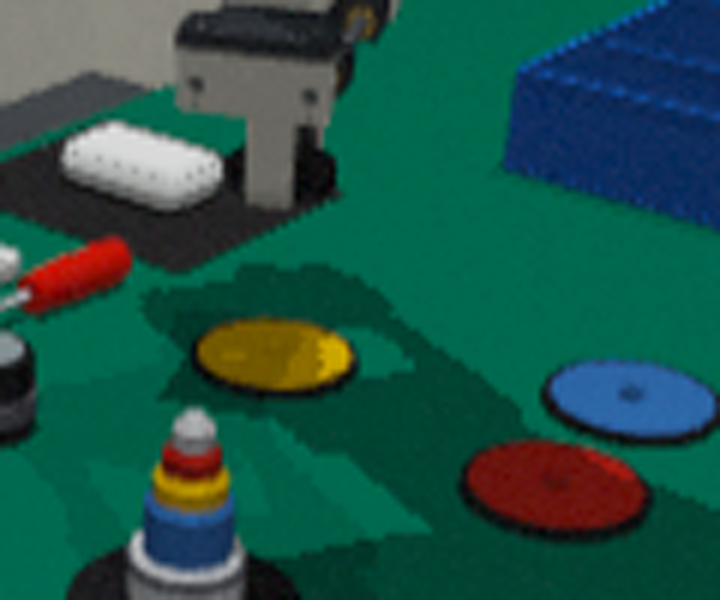

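```bash
python3 -m handwheel '[[[1.5,0.15,0.05,0],[2.5,0,0,0],[2,0,0,0],[0.8,0,0,0],[0,0,0,0],[0,0,0,0],[0,0,0,0]]]'
python3 - <<'E'
from h import *
plan(620.5,-218,10)
m,p,d=cam('wrist'); save('w14',p)
cv2.imwrite('pics/z14.png',cv2.resize(p[170:280,190:330,::-1],None,fx=5,fy=5,interpolation=cv2.INTER_CUBIC))
H,S,V=hs(p); fit(m,(H>15)&(H<38)&(S>100),(200,130,320,235),6,'visible yellow')
m,p,d=cam('side'); save('side14',p)
cv2.imwrite('pics/z14s.png',cv2.resize(p[130:200,270:360,::-1],None,fx=7,fy=7,interpolation=cv2.INTER_CUBIC))
E
```

```text
time: 14.4
tool_pos: [622.0, -219.3, 37.2]
tcp_rot: [2.265, 1.568, -0.474]
contact_force: [-0.5, -0.7, -0.6]
grip_width: 55.0
t 14.4 pos [ 622.  -219.3   37.2] shift cm [ 2.724 -0.183  0.096] w 55.0 F [-0.5 -0.7 -0.6]
visible yellow [ 632.2 -215.5] [56.6 76.9] [256.  206.4]
```

View pics/z14.png

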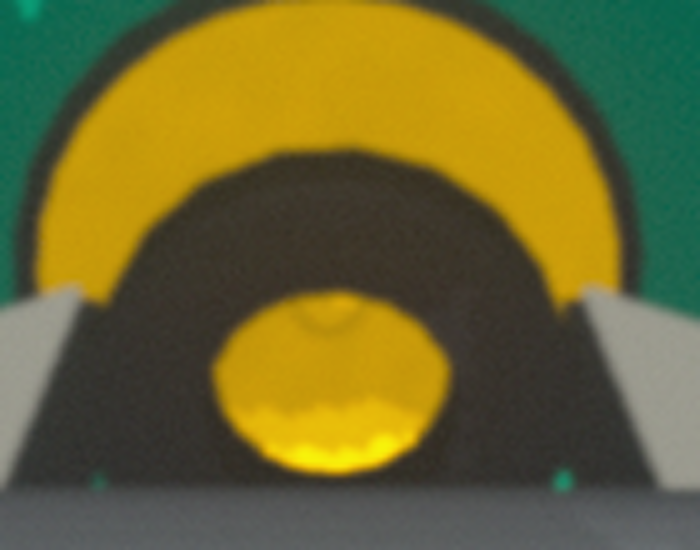

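View pics/z14s.png

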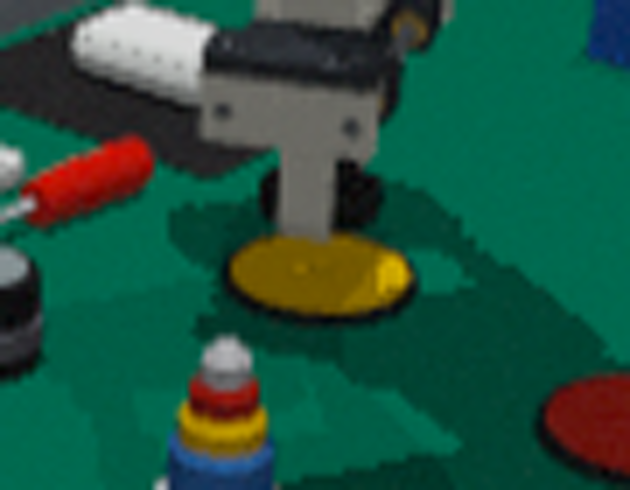

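Run:
```python
from h import *
m=bot.camera_model('wrist');T=obs()['tool_pos'];R=RR(obs()['tcp_rot'])
im=cv2.resize(cv2.imread('pics/w14.png')[130:280,190:330],None,fx=4,fy=4,interpolation=cv2.INTER_CUBIC)
def dr(c,r,z,col):
    q=(proj(m,circ(c,r,z))-[190,130]+.5)*4; cv2.polylines(im,[q.astype(np.int32)],True,col,1)
dr(T,45,6,(255,0,255));dr(T,6,13,(255,0,0));dr(T,14,T[2]-.4,(255,255,0)); dr(T,28,T[2]-.4,(255,255,0))
cv2.imwrite('pics/z14o.png',im); print(T)
```

```text
[ 621.83167518 -219.29686142   37.08832771]
```

View pics/z14o.png

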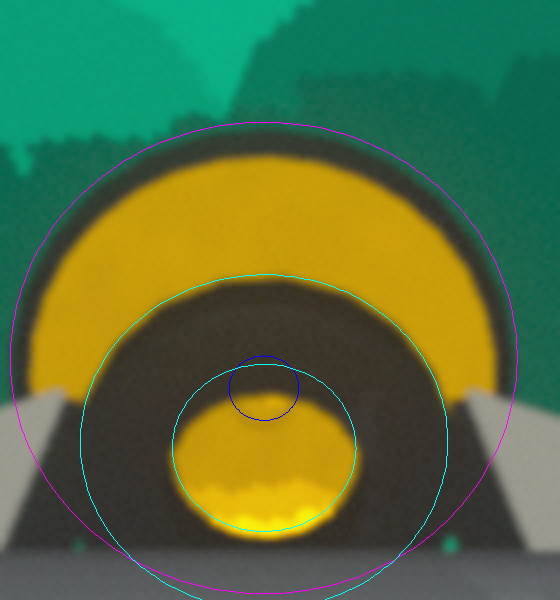

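```bash
python3 -m handwheel '[[[0.8,0,0.08,0],[0.8,0,0,0],[0.8,0,0,0],[0.4,0,0,0],[0,0,0,0],[0,0,0,0]]]'
python3 - <<'E'
from h import *
plan(620.5,-218,6.4)
m,p,d=cam('wrist'); save('w15',p)
cv2.imwrite('pics/z15.png',cv2.resize(p[170:280,190:330,::-1],None,fx=5,fy=5,interpolation=cv2.INTER_CUBIC))
E
```

```text
time: 15.0
tool_pos: [619.9, -219.1, 6.6]
tcp_rot: [-0.792, 1.57, 2.751]
contact_force: [0.4, -0.1, -1.4]
grip_width: 55.2
t 15.0 pos [ 619.9 -219.1    6.6] shift cm [ 0.019 -0.076 -0.099] w 55.2 F [ 0.4 -0.1 -1.4]
```

View pics/z15.png

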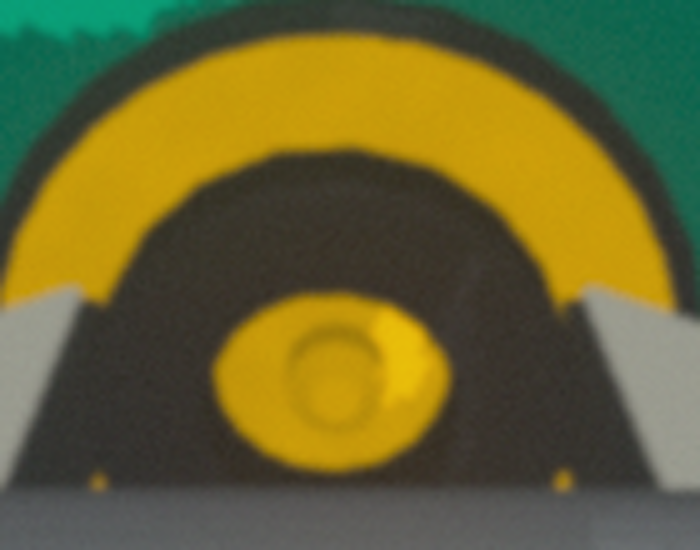

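```bash
python3 -m handwheel '[[[0.06,0,0,0],[0,0,0,0],[0,0,0,0]]]'; python3 -m handwheel '[[[0,0,0,0],[0,0,0,0]]]'
```

```text
time: 15.3
tool_pos: [620.1, -219.2, 6.5]
tcp_rot: [-0.101, 1.571, -2.841]
contact_force: [-0.5, -0.8, -1.4]
grip_width: 55.0
time: 15.47
tool_pos: [620.1, -219.2, 6.5]
tcp_rot: [-0.142, 1.571, -2.882]
contact_force: [0.3, 0.1, -0.7]
grip_width: 55.4
```

```bash
python3 -m handwheel '[[[0.07,0,0,0],[0,0,0,0],[0,0,0,0]]]'
```

```text
time: 15.72
tool_pos: [620.2, -219.2, 6.3]
tcp_rot: [2.01, 1.57, -0.73]
contact_force: [-1.0, 1.0, 3.5]
grip_width: 55.1
```

Contact with the pad. Release.

```bash
python3 -m handwheel '[[[0,0,0,0],[0,0,0,0],[0,0,0,0],[0,0,0,0],[0,0,0,0],[0,0,0,0],[0,0,0,0]]]' 1; python3 -m handwheel '[[[-0.5,0,0,0],[-1.5,0,0,0],[-3,0,0,0],[-4,0,0,0],[-4,0,0,0],[-3,0,0,0],[0,0,0,0],[0,0,0,0]]]'
python3 - <<'E'
from h import *
plan(620,-219,150)
m,p,d=cam('wrist'); save('w16',p)
m,p,d=cam('side'); save('side16',p)
cv2.imwrite('pics/z16s.png',cv2.resize(p[110:260,160:400,::-1],None,fx=3.3,fy=3.3,interpolation=cv2.INTER_CUBIC))
E
```

```text
time: 16.3
tool_pos: [619.8, -218.9, 5.7]
tcp_rot: [-1.031, 1.57, 2.512]
contact_force: [0.9, -0.6, -0.0]
grip_width: 90.8
time: 16.97
tool_pos: [620.8, -219.2, 168.3]
tcp_rot: [2.317, 1.567, -0.422]
contact_force: [0.3, -0.7, -1.0]
grip_width: 91.8
t 16.97 pos [ 620.8 -219.2  168.3] shift cm [ 1.826 -0.057  0.067] w 91.8 F [ 0.3 -0.7 -1. ]
```

View pics/w16.png

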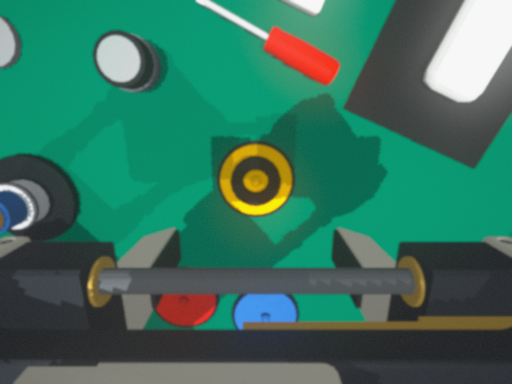

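View pics/z16s.png

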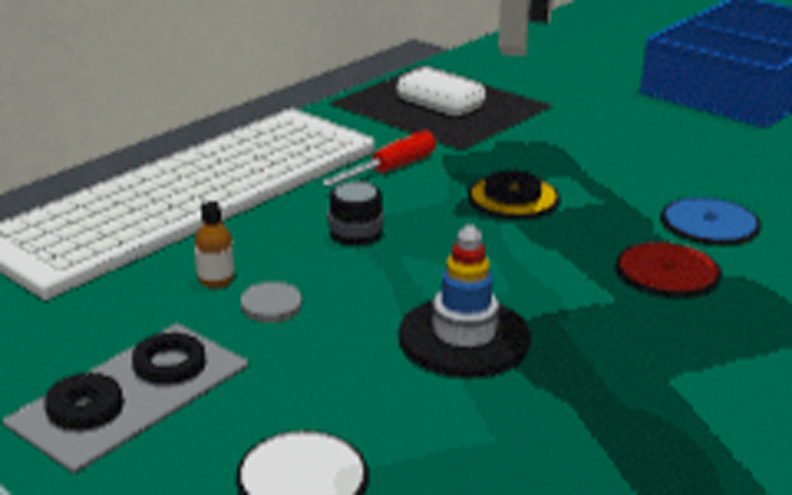

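The ring lies flat on the yellow nest with the pin in its bore: wrist picture (256,180), side picture (515,188). The rings on the grey plate and the bystanders look undisturbed. I'm handing in.

```bash
python3 -c "
from plant import bot
o=bot.get_obs();print(o['time'],abs(o['dq']).max());print(bot.close_job())"
```

```text
17.0667 0.023145186747349743
the job is handed in; nothing more can be done
None
```

The ring from the white pad stopped on the yellow step. It now lies flat over the pin of the yellow nest, released, and I handed the job in at 17.1 s of the 48 s.

- **Gauging:** I centred the ring using the wrist and side cameras and lowered it level. It passed the red step without force and stopped with the gripper tip at about 75.5 mm. That puts the taper's tip at about 103.4 mm, within the stated 98 to 104 mm.
- **Press:** The readings were about 8 to 10 N for nearly 2 s, never above 10 N, with sideways force under 2 N. Further pressing gave roughly the taper's spring rate of 6 N per mm, so I took it as fully home.
- **Last pictures:** The ring is flat and concentric on the yellow nest with the pin in its bore. The gripper is open and clear, and the other two rings are still on the grey plate. The bystanders in view look unmoved. I did not look at the slide box again at the end.
- **Disagreements:** The first wrist-camera estimate of the gauge was up to 6 mm off the overhead camera. I aligned the ring and taper relative to each other in the pictures instead. The measured gripper position also wandered by 1 to 2 mm while settling, so I confirmed contact by force.

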